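# Locate a drawer front in the drilling jig

### The job

Lift the small wooden drawer front by its knob, lay it flat on the plywood drilling jig and slide it home for drilling: one long edge bearing on both steel dowels and one short end bearing on the red end stop, pressed firmly enough for a moment that all three take the push at once. The dowels and the stop are only lightly fixed, so push gently, with clearly less than 15 N on any of them. Let go, leave the drawer front seated there, and do not disturb the screwdriver or the jar.

Things in the scene. Friction and masses are not known exactly. Their poses are not given: they have to be found in the camera images.
- drawer_front: loose dark-wood drawer front lying face up: slab 180 (its x) x 90 (its y) x 16 mm thick, about 0.25 kg, with a dark round steel knob 26 mm in diameter and 28 mm tall standing on the middle of its upper face (knob top 44 mm above the underside). Origin: centre of the underside; z up. It is symmetric: either long edge and either end will do.
- jig: plywood drilling jig fixed to the counter: board 290 (its x) x 190 (its y) x 15 mm thick. Origin: centre of its underside; z up. Two steel dowels stand on its +y side and a red end stop towards its +x end; the other two sides are open. Board, dowels and stop are waxed smooth (friction about 0.25).
- nest (a point): point on the jig's upper face, 15 mm above the counter, axes parallel to the jig's, at jig (-12, -10, 15) mm, midway between the dowels along x. The seated drawer front has its origin at nest y = 0 and, by the stop's setting, anywhere from nest x = -12 to +12 mm; its x lies along the jig's x, either way round.
- stop_slot (a point): fixed point on the board, at nest (+90, 0) mm: the middle setting of the end stop's face, NOT its present place. The stop (end_stop; origin: centre of its foot) is a rigid red block 20 (x) x 40 (y) x 14 mm high on nest y = 0, screwed down: its flat face looks to -x and stands up to 12 mm either side of this point along x. Its place is not measured: find it by feel or sight.
- dowel_a: steel dowel, 12 mm in diameter, standing 14 mm above the jig board, rigid. Origin: centre of its foot on the board, at nest (-58, +51) mm.
- dowel_b: second steel dowel, same as the first, at nest (+58, +51) mm.
- screwdriver: yellow-handled screwdriver lying on the counter beyond the work, about 200 mm long; leave alone.
- jar: glass jar with blue lid, 64 mm in diameter, 85 mm tall, standing between the robot and the work; origin at the centre of its underside; leave alone.
Not all that is in view belongs to the job. Of the things that look like the drawer_front, the middle-sized one is meant.

How it is judged:
By the outcome, as a careful person would: the job done as asked, in the order asked, and still so for the second after the job is handed in, with the robot touching nothing.
It also fails if it takes over 72 s, if anything falls off the work surface, if the arm or the gripper's body presses on something with over 40 N, if the wrist force passes 120 N, or if a joint passes its speed limit or range.

### The arm

A 6-joint arm with a two-finger parallel gripper is mounted at the origin on the work surface. World frame = base frame: x ahead of the robot, y to its left, z up, the work surface at z = 0. Lengths are in m, angles in rad, forces in N, time in s.
With the tool pointing down it reaches from about 0.35 to 0.975 m from the base axis. Payload 4.9 kg.
Tool frame: the origin (TCP) lies on the centre line of the jaws, within the pads' length; the fingertips stand ahead of it and the grasp point (between the pads) is the TCP (manip.tip_extent is the z of the fingertips in the tool frame, in m); z points along the fingers, y is the line along which they close (so a half turn about z gives the same grasp; the last joint's range is limited). The gripper opens to 85 mm and grips with 20 to 120 N. Pads are 22 mm wide; open, the fingers measure 114 mm over their backs; the gripper's body (76 mm by 85 mm) begins 54 mm behind the grasp point. The pads swing forward as they close: fully open they stand 13 mm farther back than shut.
Start: joints at [1.073, 0.053, 1.613, -0, 1.476, -0.119], TCP at [0.231, 0.581, 0.25] pointing down, gripper open.
Joint ranges: [-3.01, 3.01], [-1.01, 2.22], [0.06, 2.58], [-1.02, 4.17], [0.09, 2.62], [-3.14, 3.14]. Speed limits (rad/s): [2.57, 2.57, 3.14, 3.14, 3.14, 3.14].

### API

Orientations are given as a unit quaternion [w, x, y, z].
In Python, from plant import manip gives the robot as it stands. The module is installed in compiled form; this text tells all that it offers.
- The arm moves only by the shell command python3 -m crank, which reads ROWS from standard input. ROWS is 1 to 5 rows, parted by semicolons, with the numbers parted by spaces; each row has 7 numbers: the opening from 0.0 (shut) to 1.0 (fully open), then dx, dy, dz in units of 100 mm, then a rotation vector rx, ry, rz in rad; each row shifts and turns the commanded pose from where the row before left it, along the tool's axes as they then stand; what a row does not reach is not made up. A row lasts 1/8 s, in which the tool goes at most 0.0625 m and 0.188 rad, less where a joint would pass 70% of its speed; a pose out of reach is approached as far as the arm can. The fingers move at their own pace and stop on an object; the grip force is fixed at half the most. Time passes only in rows, so rows that do not move let the fingers close. It prints the time, the measured TCP pose, the force, the opening and the grip force at its end. Input that does not fit is refused with a message, and nothing moves.
- manip.state(): the state, without advancing time (a new reading comes with each control period).
- manip.grab_frame(name): name is "side" or "top"; returns (picture, depth): 420x560x3 uint8, red, green, blue; 420x560 float32, m along the optical axis (not along the pixel's ray), 0 where there is no reading.
- manip.camera_params(name): a dict with "intrinsics" (3x3 intrinsics, pixels), "xyz" and "orientation" of the camera in the world. Camera axes: x right, y down, z forward; pixel columns grow to the right and rows downward; lengths in m; the calibration is good to about 2 mm. A picture is of the moment at which its call begins. camera_params takes no time and is no camera call.
- manip.job_done(): hands the job in; it is judged then, once.
Trained networks look in the newest picture that a camera, given by its name, has taken for a name from the list of things; names that differ only in an ending like _2 or _b are one class to them, and where a whole thing is asked for, a point or a joint stands for the part that bears it (a point fixed in the world has none). Each returns a list of dicts, best first, with "conf" (0 to 1); they miss things now and then, are a little off and sometimes report something else, mostly with a low value. They report only what shows in the picture. A call takes as long as a camera call. They do not tell look-alikes from the thing itself.
- manip.look_for(camera, query): "extent" ([left, top, right, bottom] in pixels, round what is visible of it).
- manip.outline_of(camera, query): "region" (420x560 bool, what is visible of it) and "extent" ([left, top, right, bottom] in pixels, round what is visible of it).
- manip.mark_of(camera, query): "centre" ([row, column] in pixels: a listed point, or the origin of a listed thing).
The state is a dict: "time": time; "joint_pos": joint angles; "joint_vel": joint speeds; "joint_efforts": joint torques, N m; "tool_pos": TCP position; "tool_rot": TCP orientation; "contact_force": force on the tool from outside, world axes, zero at the start; "ft_torque": the same for the moment, N m; "gripper_width": opening from 0.0 (shut) to 1.0 (fully open); "grasp_force": force on a finger pad.
Only numpy, scipy, OpenCV 4.12 (cv2) and the standard library are available. Lean on these libraries where they do the work, as an engineer would, in place of code of your own. Each camera call takes 0.05 s, during which the arm holds its last target. There are 200 camera calls.

## Working session

There is one attempt and no reset: what is moved stays moved. The work goes in short steps, Python scripts to look and compute and a shell command to move; the robot and the scene stay as the last step left them, time stands still between calls to the robot, and variables do not carry over. Pictures are saved under pics/ and viewed, at most 10 in all, crops included, and the job is handed in when it is done.

```bash
mkdir -p pics
cat > h.py <<'E'
import numpy as np, cv2
from plant import manip
from scipy.spatial.transform import Rotation as R
def cam(n):
    p=manip.camera_params(n); q=p["orientation"]
    return np.array(p["intrinsics"]),np.array(p["xyz"]),R.from_quat([q[1],q[2],q[3],q[0]]).as_matrix()
def pts(n,d):
    K,t,M=cam(n); v,u=np.mgrid[:d.shape[0],:d.shape[1]]
    c=np.stack([(u-K[0,2])/K[0,0]*d,(v-K[1,2])/K[1,1]*d,d],-1)
    return c@M.T+t
def ray(n,u,v,z):
    K,t,M=cam(n); r=M@np.array([(u-K[0,2])/K[0,0],(v-K[1,2])/K[1,1],1]); return t+r*(z-t[2])/r[2]
def proj(n,P):
    K,t,M=cam(n); c=(np.atleast_2d(P)-t)@M; return np.c_[c[:,0]/c[:,2]*K[0,0]+K[0,2],c[:,1]/c[:,2]*K[1,1]+K[1,2]]
E
python3 - <<'E'
from h import *
for n in("top","side"):
    im,d=manip.grab_frame(n); cv2.imwrite(f"pics/{n}0.png",im[:,:,::-1]); np.save(f"{n}0.npy",d)
    K,t,M=cam(n); print(n,K[0,0],t,M[:,2])
    for q in("drawer_front","jig","end_stop","dowel_a","jar","screwdriver"):
        print(q,[(np.round(r["extent"]).tolist(),round(r["conf"],2)) for r in manip.look_for(n,q)][:5])
    for q in("nest","stop_slot","drawer_front"):
        print(q,[(np.round(r["centre"],1).tolist(),round(r["conf"],2)) for r in manip.mark_of(n,q)][:4])
print(manip.tip_extent, manip.state()["time"])
E
```

```text
top 496.13841079947827 [0.42692263 0.07727004 1.22783408] [ 1.23985649e-01  1.12838805e-04 -9.92284005e-01]
drawer_front [([62.0, 199.0, 170.0, 275.0], 0.73), ([179.0, 177.0, 236.0, 256.0], 0.65), ([230.0, 104.0, 277.0, 161.0], 0.57)]
jig [([349.0, 162.0, 443.0, 290.0], 0.73), ([303.0, 86.0, 315.0, 164.0], 0.65), ([181.0, 176.0, 235.0, 256.0], 0.58)]Traceback (most recent call last):
  File "<stdin>", line 6, in <module>
ValueError: it knows: dowel, drawer_front, jar, jig, nest, screwdriver, stop_slot
```

View pics/top0.png

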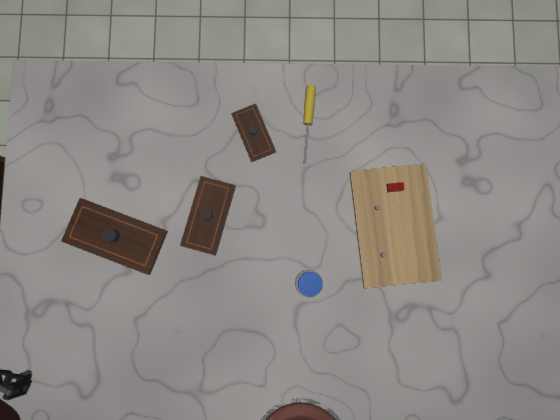

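The top view shows three look-alikes: a large one at (114,236), a middle-sized one at (208,215) and a small one at (254,132). The middle-sized one fits the description, and I'll check its size with depth. The jig is at (396,226), with dowels at (377,208) and (382,255), and the red stop at (396,187).

Run:
```python
from h import *
im,d=manip.grab_frame("top"); np.save("top0.npy",d); 
cv2.imwrite("pics/crop.png",cv2.resize(im[90:300,40:460,::-1],(800,400),interpolation=cv2.INTER_CUBIC))
ims,ds=manip.grab_frame("side"); cv2.imwrite("pics/side0.png",ims[:,:,::-1])
for n,D in(("top",d),("side",ds)):
    P=pts(n,D)
    K,t,M=cam(n); print(n,K[0,0],t,M[:,2])
    for q in("drawer_front","jig"):
        for r in manip.outline_of(n,q):
            m=r["region"]&(D>0); X=P[m]; zt=np.percentile(X[:,2],50)
            k=abs(X[:,2]-zt)<.006
            c,s,a=cv2.minAreaRect(X[k,:2].astype(np.float32)*1000)
            print(q,round(r["conf"],2),np.round(r["extent"]).tolist(),"z",zt.round(4),np.percentile(X[:,2],99.5).round(4),"c",np.round(c,1),"size",np.round(s,1),"ang",round(a,2))
    for q in("nest","stop_slot","dowel","drawer_front","jar"):
        print(q,[(np.round(r["centre"],1).tolist(),round(r["conf"],2)) for r in manip.mark_of(n,q)][:4])
print(manip.tip_extent, manip.state()["time"])
```

```text
top 496.13841079947827 [0.42692263 0.07727004 1.22783408] [ 1.23985649e-01  1.12838805e-04 -9.92284005e-01]
drawer_front 0.78 [179.0, 176.0, 236.0, 258.0] z 0.0151 0.0453 c [548.1 231.2] size [ 90.8 180. ] ang 75.31
drawer_front 0.72 [61.0, 199.0, 166.0, 276.0] z 0.0197 0.0577 c [493.5 457.9] size [231.7 115.4] ang 69.95
drawer_front 0.65 [232.0, 106.0, 276.0, 163.0] z 0.0111 0.0354 c [759.7 122.5] size [136.1  67.8] ang 23.24
jig 0.68 [349.0, 162.0, 445.0, 286.0] z 0.0139 0.0233 c [ 530.5 -229.4] size [289.6 191.8] ang 6.29
nest [([231.5, 398.1], 0.56)]
stop_slot [([193.3, 395.3], 0.82)]
dowel [([212.3, 206.1], 0.58), ([124.0, 309.4], 0.53), ([253.5, 380.1], 0.46), ([207.4, 376.7], 0.36)]
drawer_front [([239.7, 116.5], 0.63), ([132.6, 254.7], 0.59)]
jar [([281.2, 305.1], 0.63)]
side 440.8984862166531 [ 0.18107719 -0.78235379  0.75900017] [ 0.34054041  0.72842625 -0.59449762]
drawer_front 0.77 [212.0, 186.0, 274.0, 213.0] z 0.0164 0.0456 c [548.3 231.7] size [ 97.9 178.9] ang 75.19
drawer_front 0.66 [183.0, 148.0, 223.0, 192.0] z 0.0213 0.0583 c [494.1 458.5] size [236.6 114.8] ang 70.51
jig 0.81 [233.0, 261.0, 391.0, 376.0] z 0.0153 0.024 c [ 530.5 -228.1] size [291.6 193.1] ang 6.34
nest [([313.5, 309.9], 0.85)]
stop_slot [([296.5, 345.0], 0.71)]
dowel [([311.2, 274.4], 0.62), ([290.3, 321.3], 0.4)]
drawer_front [([204.8, 321.3], 0.89), ([168.6, 201.1], 0.79), ([200.5, 241.8], 0.65), ([296.2, 346.5], 0.19)]
jar [([271.2, 220.0], 0.88)]
0.019 0.95
```

View pics/side0.png

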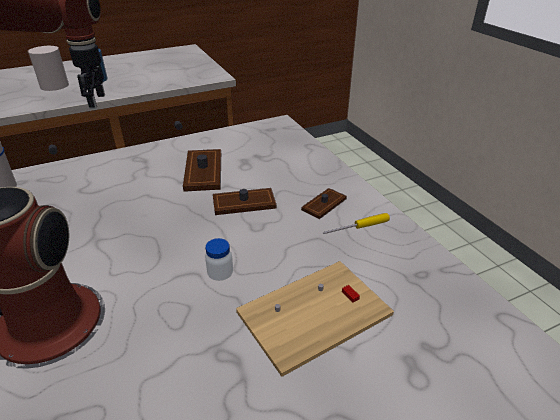

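View pics/crop.png

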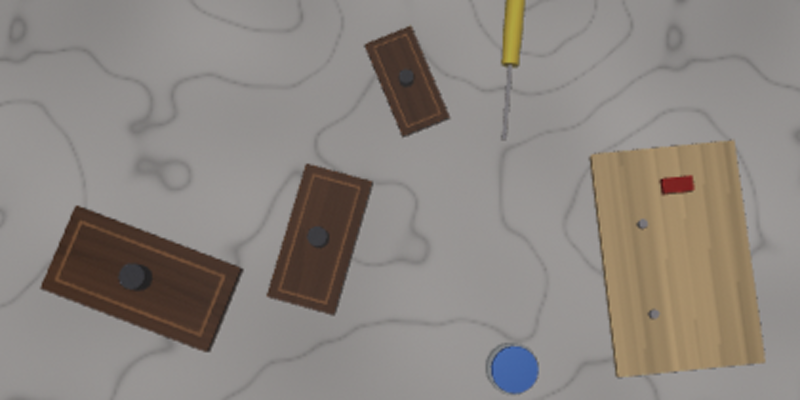

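The enlarged crop shows the middle-sized one at crop (318,238). Its depth measures 180 x 91 mm, against 232 x 115 and 136 x 68 for the other two, so it is the one meant. Next I'll refine the knob, dowels, stop and tool axes.

Run:
```python
from h import *
s=manip.state(); q=s["tool_rot"]; M=R.from_quat([q[1],q[2],q[3],q[0]]).as_matrix()
print("tool",s["tool_pos"],"\n",M.round(3),s["contact_force"],s["gripper_width"])
a=np.radians(6.31); J=np.array([[np.cos(a),-np.sin(a)],[np.sin(a),np.cos(a)]]); jc=np.array([.5305,-.2288])
nest=jc+J@[-.012,-.010]; print("nest",nest)
for n in("top","side"):
    im,d=manip.grab_frame(n); P=pts(n,d); L=(P[...,:2]-nest)@J*1000; z=P[...,2]
    hs=cv2.cvtColor(im,cv2.COLOR_RGB2HSV); r=(im[...,0]>110)&(im[...,1]<50)&(abs(L[...,0]-100)<60)&(abs(L[...,1])<50)&(z<.05)
    t=r&(z>.024); print(n,"stop x",np.percentile(L[t][:,0],[2,50,98]).round(1),"y",np.percentile(L[t][:,1],[2,50,98]).round(1),t.sum())
    for sx in(-58,58):
        m=(z>.022)&(z<.035)&(abs(L[...,0]-sx)<15)&(abs(L[...,1]-51)<15); print(" dowel",L[m].mean(0).round(1),z[m].max().round(4),m.sum())
    k=(z>.036)&(z<.06)&(np.hypot(P[...,0]-.548,P[...,1]-.2315)<.03); X=P[k]; print(" knob",np.percentile(X,2,0).round(4),np.percentile(X,98,0).round(4),((np.percentile(X,2,0)+np.percentile(X,98,0))/2).round(4))
    j=(z>.07)&(z<.1)&(np.hypot(P[...,0]-.42,P[...,1]-.06)<.08); X=P[j]; print(" jar",X.mean(0),np.percentile(X,[2,98],0).round(3).tolist())
b=np.radians(-14.7)
```

```text
tool [0.23111015 0.58067455 0.25030335] 
 [[-0.929  0.37  -0.   ]
 [ 0.37   0.929  0.   ]
 [ 0.    -0.    -1.   ]] [0.66526329 0.28125077 0.80115085] 0.9962806017445461
nest [ 0.51967178 -0.24005831]
top stop x [ 94.8 103.4 111.6] y [-16.3   0.9  18.1] 103
 dowel [-58.4  51.1] 0.0322 19
 dowel [57.8 50.9] 0.0305 20
 knob [0.5376 0.2195 0.0386] [0.5594 0.2419 0.0481] [0.5485 0.2307 0.0433]
 jar [ 0.39187896 -0.00199729  0.08362024] [[0.369, -0.017, 0.077], [0.413, 0.012, 0.088]]
side stop x [ 94.3 102.7 111.4] y [-18.6  -0.8  17.7] 98
 dowel [-58.6  49.6] 0.0316 31
 dowel [56.5 49.9] 0.0304 28
 knob [0.5375 0.2196 0.0363] [0.5593 0.2408 0.047 ] [0.5484 0.2302 0.0416]
 jar [ 0.39268156 -0.00220477  0.08544988] [[0.37, -0.017, 0.083], [0.413, 0.013, 0.088]]
```

The rows are not in the units I measure in: shifts go in units of 100 mm. I convert before sending: -0.0424 m is -0.424, -0.0208 m is -0.208.

```bash
echo '1 -0.424 -0.208 0 0 0 0;1 -0.424 -0.208 0 0 0 0;1 -0.424 -0.208 0 0 0 0;1 -0.424 -0.208 0 0 0 0;1 -0.424 -0.208 0 0 0 0' | python3 -m crank
echo '1 -0.424 -0.208 0.2 0 0 0;1 -0.424 -0.208 0.3 0 0 0;1 -0.424 -0.208 0.3 0 0 0;1 -0.424 -0.208 0.3 0 0 0;1 -0.424 -0.208 0.2 0 0 0' | python3 -m crank
echo '1 0 0 0 0 0 -0.122;1 0 0 0 0 0 0;1 0 0 0 0 0 0' | python3 -m crank
```

```text
time: 1.68
tool_pos: [0.3905, 0.4045, 0.2505]
tool_rot: [0.0, 0.188, 0.982, 0.0]
contact_force: [1.1, 0.0, 0.5]
gripper_width: 1.0
grasp_force: 0.0
time: 2.3
tool_pos: [0.5484, 0.2292, 0.1187]
tool_rot: [-0.001, 0.188, 0.982, -0.0]
contact_force: [1.5, 0.3, 0.4]
gripper_width: 0.995
grasp_force: 0.0
time: 2.68
tool_pos: [0.5482, 0.2311, 0.1207]
tool_rot: [0.0, 0.129, 0.992, 0.0]
contact_force: [-1.6, 0.2, -0.1]
gripper_width: 0.998
grasp_force: 0.0
```

```bash
echo '1 0 0 0.3 0 0 0;1 0 0 0.3 0 0 0;1 0 0 0.15 0 0 0;1 0 0 0.06 0 0 0;1 0 0 0 0 0 0' | python3 -m crank
echo '0 0 0 0 0 0 0;0 0 0 0 0 0 0;0 0 0 0 0 0 0;0 0 0 0 0 0 0;0 0 0 0 0 0 0' | python3 -m crank
```

```text
time: 3.3
tool_pos: [0.5484, 0.2309, 0.0398]
tool_rot: [0.0, 0.128, 0.992, 0.0]
contact_force: [0.7, 1.2, 0.2]
gripper_width: 1.001
grasp_force: 0.0
time: 3.92
tool_pos: [0.5487, 0.2308, 0.0401]
tool_rot: [0.001, 0.128, 0.992, 0.0]
contact_force: [-0.4, 0.7, 5.4]
gripper_width: 0.281
grasp_force: 59.4
```

Converted, -0.045 m is -0.45, -0.03 m is -0.3.

```bash
echo '0 0 0 -0.1 0 0 0;0 0 0 -0.3 0 0 0;0 0 0 -0.45 0 0 0;0 0 0 -0.45 0 0 0;0 0 0 0 0 0 0' | python3 -m crank
python3 - <<'E'
from h import *
im,d=manip.grab_frame("side"); cv2.imwrite("pics/lift.png",im[:,:,::-1])
for r in manip.outline_of("side","drawer_front"):
    X=pts("side",d)[r["region"]&(d>0)]; print(r["conf"],np.percentile(X,[5,50,95],0).round(3).tolist())
s=manip.state(); print(s["contact_force"],s["ft_torque"],s["tool_pos"])
E
```

```text
time: 4.55
tool_pos: [0.5505, 0.2313, 0.1741]
tool_rot: [0.004, 0.128, 0.992, 0.002]
contact_force: [0.2, -0.4, -3.0]
gripper_width: 0.277
grasp_force: 59.3
0.91 [[0.696, 0.075, 0.002], [0.752, 0.116, 0.012], [0.818, 0.16, 0.02]]
0.71 [[0.42, 0.341, 0.008], [0.479, 0.42, 0.021], [0.538, 0.554, 0.051]]
0.64 [[0.468, 0.174, 0.14], [0.54, 0.215, 0.15], [0.625, 0.275, 0.153]]
0.35 [[0.719, -0.031, 0.009], [0.817, -0.022, 0.02], [0.873, -0.008, 0.027]]
[ 0.11854015  0.29075018 -3.3761518 ] [-0.00620312  0.04802665  0.01648389] [0.54748526 0.23038776 0.16839789]
```

View pics/lift.png

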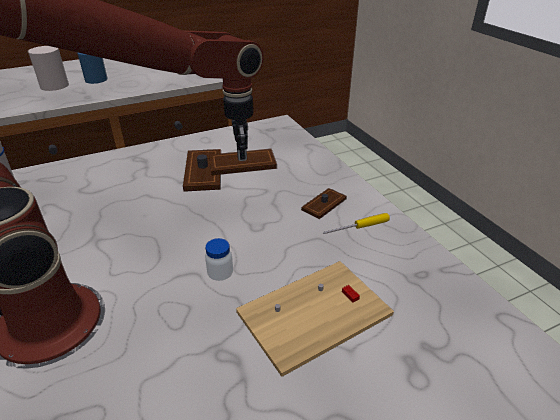

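The side view shows the drawer front lifted level in the gripper at (241,160), with its underside about 0.13 m up. Next I turn it to the jig's heading and carry it over.

Converted, -0.0477 m is -0.477, 0.0092 m is 0.092.

```bash
echo '0 0 0 0 0 0 -0.1;0 0 0 0 0 0 -0.167;0 0 0 0 0 0 -0.1;0 0.046 -0.24 0 0 0 0;0 0.092 -0.477 0 0 0 0' | python3 -m crank
echo '0 0.092 -0.477 0 0 0 0;0 0.092 -0.477 0 0 0 0;0 0.092 -0.477 0 0 0 0;0 0.092 -0.477 0 0 0 0;0 0.092 -0.477 0 0 0 0' | python3 -m crank
echo '0 0.092 -0.477 0 0 0 0;0 0.092 -0.477 0 0 0 0;0 0.092 -0.477 0 0 0 0;0 0.046 -0.24 0 0 0 0;0 0 0 0 0 0 0' | python3 -m crank
python3 - <<'E'
from h import *
im,d=manip.grab_frame("top"); L=None
for n in("top","side"):
    im,d=manip.grab_frame(n); P=pts(n,d)
    for r in manip.outline_of(n,"drawer_front"):
        X=P[r["region"]&(d>0)]; k=(X[:,2]>.12)&(X[:,2]<.165)&(X[:,1]<-.1)
        if k.sum()>100:
            c,s,a=cv2.minAreaRect(X[k,:2].astype(np.float32)*1000); print(n,r["conf"],np.median(X[k,2]).round(4),np.round(c,1),np.round(s,1),round(a,2))
s=manip.state(); q=s["tool_rot"]; print(s["time"],s["tool_pos"],R.from_quat([q[1],q[2],q[3],q[0]]).as_matrix().round(4).tolist(),s["contact_force"],s["ft_torque"])
E
```

```text
time: 5.28
tool_pos: [0.5403, 0.1577, 0.1657]
tool_rot: [-0.003, -0.056, 0.998, -0.0]
contact_force: [0.2, -0.2, -2.6]
gripper_width: 0.281
grasp_force: 59.4
time: 5.9
tool_pos: [0.5206, -0.0853, 0.1659]
tool_rot: [-0.003, -0.055, 0.998, 0.001]
contact_force: [1.2, -0.0, -3.2]
gripper_width: 0.282
grasp_force: 59.4
time: 6.52
tool_pos: [0.5074, -0.2545, 0.166]
tool_rot: [-0.002, -0.054, 0.999, 0.002]
contact_force: [0.4, 0.6, -3.4]
gripper_width: 0.28
grasp_force: 59.6
top 0.59 0.1407 [ 522.4 -250.8] [149.9  91.3] 5.4
side 0.91 0.1433 [ 508.3 -251.6] [181.6  92.8] 6.19
6.775 [ 0.5088849  -0.25258828  0.16826806] [[-0.9938, -0.1113, -0.0014], [-0.1113, 0.9938, 0.0012], [0.0013, 0.0014, -1.0]] [ 0.56895664 -0.02998984 -3.85697112] [ 0.01932084  0.03790001 -0.0538003 ]
```

Converted, 0.04 m is 0.4, 0.03 m is 0.3.

```bash
echo '0 0 0 0.3 0 0 0;0 0 0 0.4 0 0 0;0 0 0 0.25 0 0 0;0 0 0 0.1 0 0 0;0 0 0 0 0 0 0' | python3 -m crank
echo '0 0 0 0.03 0 0 0;0 0 0 0 0 0 0' | python3 -m crank
echo '0 0 0 0.02 0 0 0;0 0 0 0 0 0 0' | python3 -m crank
```

```text
time: 7.4
tool_pos: [0.5092, -0.2533, 0.0641]
tool_rot: [-0.0, -0.055, 0.998, 0.0]
contact_force: [-1.0, 0.0, -2.8]
gripper_width: 0.284
grasp_force: 59.7
time: 7.65
tool_pos: [0.5098, -0.2543, 0.0624]
tool_rot: [0.001, -0.055, 0.998, -0.001]
contact_force: [-0.6, 0.8, -2.6]
gripper_width: 0.282
grasp_force: 59.7
time: 7.9
tool_pos: [0.5092, -0.2539, 0.0594]
tool_rot: [0.0, -0.055, 0.998, -0.0]
contact_force: [0.2, 0.4, -3.1]
gripper_width: 0.28
grasp_force: 59.7
```

Converted, 0.002 m is 0.02.

```bash
echo '0 0 0 0.02 0 0 0;0 0 0 0 0 0 0;0 0 0 0 0 0 0' | python3 -m crank
echo '0 0 0 0.01 0 0 0;0 0 0 0 0 0 0;0 0 0 0 0 0 0' | python3 -m crank
echo '0 0 0 0.01 0 0 0;0 0 0 0 0 0 0;0 0 0 0 0 0 0' | python3 -m crank
```

```text
time: 8.28
tool_pos: [0.5092, -0.2539, 0.0572]
tool_rot: [-0.0, -0.055, 0.998, 0.0]
contact_force: [-0.2, 0.3, -3.2]
gripper_width: 0.279
grasp_force: 59.7
time: 8.65
tool_pos: [0.5092, -0.2539, 0.0563]
tool_rot: [-0.0, -0.055, 0.998, -0.0]
contact_force: [-0.1, 0.0, -2.9]
gripper_width: 0.28
grasp_force: 59.7
time: 9.02
tool_pos: [0.5092, -0.2539, 0.0553]
tool_rot: [-0.0, -0.055, 0.998, 0.0]
contact_force: [-1.4, 0.6, -1.5]
gripper_width: 0.279
grasp_force: 59.7
```

```bash
echo '0 0 0 0.005 0 0 0;0 0 0 0 0 0 0;0 0 0 0 0 0 0' | python3 -m crank
echo '0 0 0 0.005 0 0 0;0 0 0 0 0 0 0;0 0 0 0 0 0 0' | python3 -m crank
python3 -c "
from plant import manip;s=manip.state();print(s['contact_force'],s['ft_torque'])"
```

```text
time: 9.4
tool_pos: [0.5093, -0.254, 0.0551]
tool_rot: [0.0, -0.055, 0.998, -0.0]
contact_force: [-0.4, 0.5, 1.1]
gripper_width: 0.281
grasp_force: 60.0
time: 9.78
tool_pos: [0.5095, -0.2541, 0.0551]
tool_rot: [0.0, -0.055, 0.998, -0.0]
contact_force: [-3.3, 2.0, 5.1]
gripper_width: 0.284
grasp_force: 60.5
[-3.31395243  1.99968271  5.10401357] [0.37689682 0.5064368  0.00212818]
```

```bash
echo '0.5 0 0 0 0 0 0;0.5 0 0 0 0 0 0;0.5 0 0 0 0 0 0' | python3 -m crank
echo '0 0 0 0 0 0 0;0 0 0 0 0 0 0;0 0 0 0 0 0 0;0 0 0 0 0 0 0' | python3 -m crank
python3 -c "
from plant import manip;s=manip.state();print(s['contact_force'],s['ft_torque'])"
```

```text
time: 10.15
tool_pos: [0.5092, -0.2539, 0.0541]
tool_rot: [0.0, -0.055, 0.998, -0.0]
contact_force: [0.1, 0.3, 0.4]
gripper_width: 0.5
grasp_force: 0.0
time: 10.65
tool_pos: [0.5094, -0.2541, 0.0545]
tool_rot: [0.0, -0.055, 0.998, -0.0]
contact_force: [0.1, -1.5, 1.1]
gripper_width: 0.284
grasp_force: 59.2
[ 0.09625878 -1.53799864  1.13988592] [-0.10864812 -0.04866431 -0.03396857]
```

Converted, 0.005 m is 0.05, 0.004 m is 0.04.

```bash
echo '0 0 0.05 0 0 0 0;0 0 0.04 0 0 0 0;0 0 0 0 0 0 0;0 0 0 0 0 0 0' | python3 -m crank
echo '0 0 0.01 0 0 0 0;0 0 0 0 0 0 0;0 0 0 0 0 0 0' | python3 -m crank
echo '0 0 0.005 0 0 0 0;0 0 0 0 0 0 0;0 0 0 0 0 0 0' | python3 -m crank
python3 -c "
from plant import manip;s=manip.state();print(s['contact_force'],s['ft_torque'],s['tool_pos'])"
```

```text
time: 11.15
tool_pos: [0.5083, -0.2446, 0.0545]
tool_rot: [0.0, -0.055, 0.998, 0.0]
contact_force: [0.8, 0.9, 2.8]
gripper_width: 0.283
grasp_force: 59.5
time: 11.52
tool_pos: [0.5082, -0.2442, 0.0545]
tool_rot: [0.0, -0.055, 0.998, -0.0]
contact_force: [0.9, -1.4, 3.0]
gripper_width: 0.283
grasp_force: 59.4
time: 11.9
tool_pos: [0.5082, -0.2437, 0.0545]
tool_rot: [0.0, -0.055, 0.998, -0.0]
contact_force: [0.5, -2.1, 3.3]
gripper_width: 0.28
grasp_force: 59.4
[ 0.50776723 -2.10345947  3.25039473] [-0.43453427 -0.03449833  0.00793099] [ 0.50819292 -0.2437153   0.05449551]
```

```bash
cat > st.py <<'E'
from h import *
s=manip.state(); a=np.radians(6.31); c,k=np.cos(a),np.sin(a); J=np.array([[c,k],[-k,c]])
p=J@(np.array(s["tool_pos"][:2])-[.51967,-.24006])*1000; f=J@np.array(s["contact_force"][:2])
print("t%.2f nest x %.2f y %.2f z %.2f | Fjig x %.1f y %.1f z %.1f | tau"%(s["time"],*p,s["tool_pos"][2]*1000,*f,s["contact_force"][2]),np.round(s["ft_torque"],2))
E
for i in 1; do echo '0 0 0.005 0 0 0 0;0 0 0 0 0 0 0;0 0 0 0 0 0 0' | python3 -m crank >/dev/null; python3 st.py; done
echo '0 0 0.005 0 0 0 0;0 0 0 0 0 0 0;0 0 0 0 0 0 0' | python3 -m crank >/dev/null; python3 st.py
```

```text
t12.28 nest x -11.82 y -1.73 z 54.48 | Fjig x -0.0 y -4.3 z 3.4 | tau [-0.55 -0.09 -0.03]
t12.65 nest x -11.83 y -1.19 z 54.47 | Fjig x 0.1 y -3.2 z 4.3 | tau [-0.6  -0.02 -0.02]
```

Converted, 0.0005 m is 0.005.

```bash
echo '0 0 0.005 0 0 0 0;0 0 0 0 0 0 0;0 0 0 0 0 0 0' | python3 -m crank >/dev/null; python3 st.py
echo '0 0 0.005 0 0 0 0;0 0 0 0 0 0 0;0 0 0 0 0 0 0' | python3 -m crank >/dev/null; python3 st.py
```

```text
t13.03 nest x -11.81 y -0.79 z 54.49 | Fjig x 0.7 y -3.3 z 4.7 | tau [-0.66 -0.08  0.02]
t13.40 nest x -11.81 y -0.67 z 54.48 | Fjig x 0.2 y -4.6 z 3.8 | tau [-0.86 -0.17  0.07]
```

Converted, -0.006 m is -0.06, -0.005 m is -0.05.

```bash
echo '0 0 -0.01 0 0 0 0;0 -0.06 0 0 0 0 0;0 -0.05 0 0 0 0 0;0 0 0 0 0 0 0;0 0 0 0 0 0 0' | python3 -m crank >/dev/null; python3 st.py
echo '0 -0.01 0 0 0 0 0;0 0 0 0 0 0 0;0 0 0 0 0 0 0' | python3 -m crank >/dev/null; python3 st.py
echo '0 -0.01 0 0 0 0 0;0 0 0 0 0 0 0;0 0 0 0 0 0 0' | python3 -m crank >/dev/null; python3 st.py
```

```text
t14.03 nest x -1.52 y -0.78 z 54.49 | Fjig x -3.2 y -2.5 z 7.2 | tau [-0.5   0.44  0.11]
t14.40 nest x -1.11 y -0.77 z 54.50 | Fjig x -5.6 y -1.4 z 9.1 | tau [-0.52  0.81  0.11]
t14.78 nest x -0.16 y -0.74 z 54.48 | Fjig x -6.1 y -1.5 z 9.2 | tau [-0.49  0.79  0.03]
```

Converted, -0.0007 m is -0.007.

```bash
echo '0 0 0 -0.007 0 0 0;0 0 0 0 0 0 0;0 0 0 0 0 0 0' | python3 -m crank >/dev/null; python3 st.py
echo '0 -0.01 0 0 0 0 0;0 0 0 0 0 0 0;0 0 0 0 0 0 0' | python3 -m crank >/dev/null; python3 st.py
```

```text
t15.15 nest x -0.16 y -0.75 z 54.49 | Fjig x -4.4 y -1.7 z 6.5 | tau [-0.69  0.63  0.07]
t15.53 nest x 0.85 y -0.75 z 54.49 | Fjig x -3.9 y -3.8 z 5.2 | tau [-0.64  0.57 -0.01]
```

```bash
echo '0 0 0 -0.005 0 0 0;0 0 0 0 0 0 0;0 0 0 0 0 0 0' | python3 -m crank >/dev/null; python3 st.py
echo '0 -0.01 0 0 0 0 0;0 0 0 0 0 0 0;0 0 0 0 0 0 0' | python3 -m crank >/dev/null; python3 st.py
echo '0 -0.007 0 0 0 0 0;0 0 0 0 0 0 0;0 0 0 0 0 0 0' | python3 -m crank >/dev/null; python3 st.py
```

```text
t15.90 nest x 0.84 y -0.71 z 54.50 | Fjig x -3.8 y -3.7 z 2.9 | tau [-0.81  0.41  0.07]
t16.27 nest x 1.72 y -0.72 z 54.50 | Fjig x -4.6 y -3.9 z 2.5 | tau [-0.76  0.52  0.04]
t16.65 nest x 2.37 y -0.70 z 54.50 | Fjig x -4.2 y -4.4 z 2.7 | tau [-0.81  0.54  0.04]
```

```bash
echo '0 -0.007 0 0 0 0 0;0 0 0 0 0 0 0;0 0 0 0 0 0 0' | python3 -m crank >/dev/null; python3 st.py
echo '0 -0.007 0 0 0 0 0;0 0 0 0 0 0 0;0 0 0 0 0 0 0' | python3 -m crank >/dev/null; python3 st.py
```

```text
t17.02 nest x 3.07 y -0.72 z 54.51 | Fjig x -4.6 y -3.9 z 3.6 | tau [-0.8   0.54  0.07]
t17.40 nest x 3.58 y -0.70 z 54.48 | Fjig x -4.9 y -3.9 z 4.3 | tau [-0.79  0.6   0.04]
```

Converted, -0.0005 m is -0.005.

```bash
echo '0 -0.005 0 0 0 0 0;0 0 0 0 0 0 0;0 0 0 0 0 0 0' | python3 -m crank >/dev/null; python3 st.py
echo '0 -0.005 0 0 0 0 0;0 0 0 0 0 0 0;0 0 0 0 0 0 0' | python3 -m crank >/dev/null; python3 st.py
```

```text
t17.77 nest x 3.62 y -0.69 z 54.50 | Fjig x -7.0 y -3.0 z 5.0 | tau [-0.87  0.84  0.1 ]
t18.15 nest x 3.64 y -0.70 z 54.48 | Fjig x -9.1 y -3.4 z 6.5 | tau [-0.85  1.25  0.07]
```

Converted, 0.0005 m is 0.005.

```bash
echo '0 0 0.005 0 0 0 0;0 0 0 0 0 0 0;0 0 0 0 0 0 0' | python3 -m crank >/dev/null; python3 st.py
echo '0 0 0.005 0 0 0 0;0 0 0 0 0 0 0;0 0 0 0 0 0 0' | python3 -m crank >/dev/null; python3 st.py
```

```text
t18.52 nest x 3.63 y -0.67 z 54.48 | Fjig x -9.2 y -5.5 z 5.3 | tau [-1.15  1.17  0.06]
t18.90 nest x 3.64 y -0.63 z 54.49 | Fjig x -8.2 y -6.7 z 4.9 | tau [-1.33  1.14  0.06]
```

```bash
echo '0 0 0.005 0 0 0 0;0 0 0 0 0 0 0;0 0 0 0 0 0 0;0 0 0 0 0 0 0' | python3 -m crank >/dev/null; python3 st.py
python3 - <<'E'
from h import *
a=np.radians(6.31); J=np.array([[np.cos(a),-np.sin(a)],[np.sin(a),np.cos(a)]])
for n in("top","side"):
    im,d=manip.grab_frame(n); P=pts(n,d); L=(P[...,:2]-[.51967,-.24006])@J*1000; z=P[...,2]
    pp=proj(n,[[.5197,-.2401,.03]])[0]; u,v=pp.astype(int); cv2.imwrite(f"pics/{n}_seat.png",cv2.resize(im[max(v-75,0):v+75,max(u-100,0):u+100,::-1],(800,600),interpolation=cv2.INTER_CUBIC))
    dark=im.max(2)<110
    m=dark&(z>.027)&(z<.036)&(abs(L[...,0])<110)&(abs(L[...,1])<60)
    c,s,an=cv2.minAreaRect(L[m].astype(np.float32)); print(n,np.round(c,1),np.round(s,1),round(an,2),m.sum())
E
```

```text
t19.40 nest x 3.64 y -0.61 z 54.50 | Fjig x -8.6 y -8.2 z 3.2 | tau [-1.57  1.04  0.02]
top [20.8  0.5] [ 92.8 154.7] 87.92 789
side [9.4 2.1] [ 97.  193.6] 89.13 1897
```

View pics/top_seat.png

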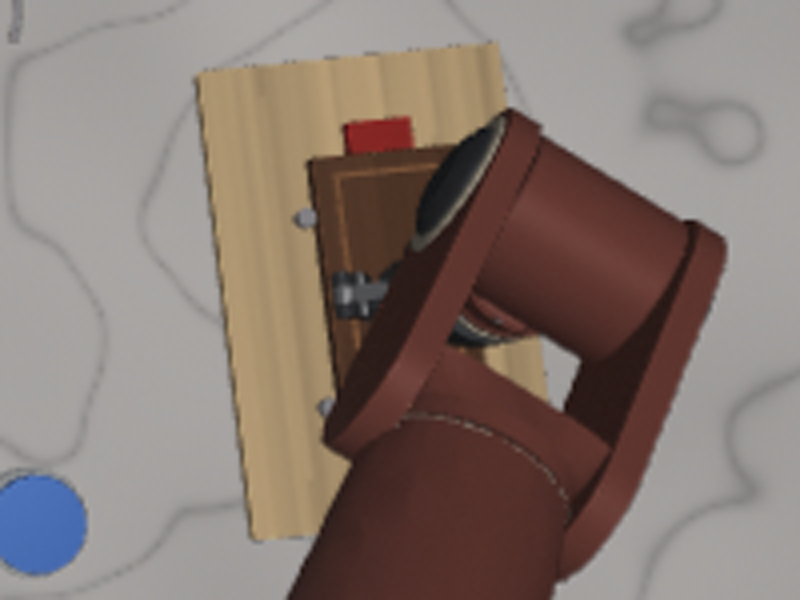

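View pics/side_seat.png

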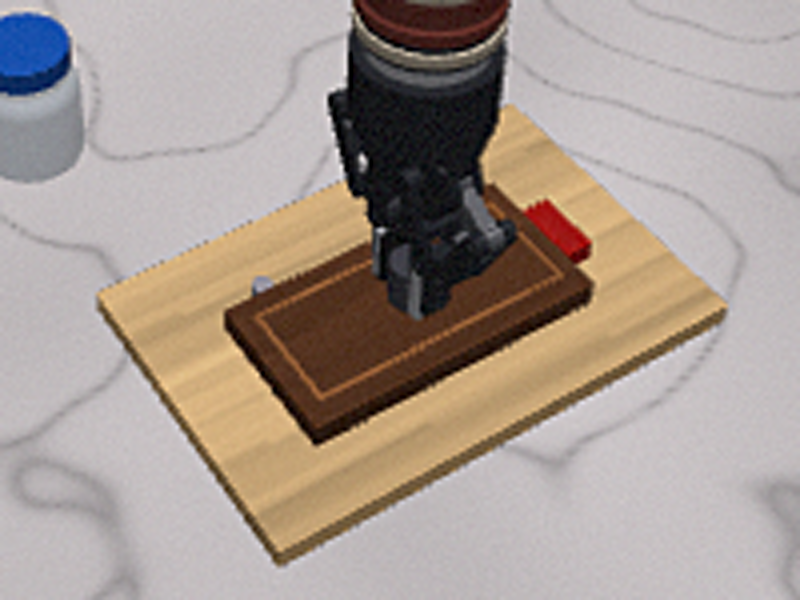

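The close top view shows the long edge against both dowels at (306,218) and (325,406), and the end against the red stop at (379,137). The side view agrees. The push is about 8 N along y shared by the two dowels, with almost no yaw moment, and about 7 N on the stop. Now I ease off most of the push and let go.

Converted, -0.0005 m is -0.005, 0.0005 m is 0.005.

```bash
echo '0 0.005 -0.005 0 0 0 0;0 0.005 -0.005 0 0 0 0;0 0 0 0 0 0 0;0 0 0 0 0 0 0' | python3 -m crank >/dev/null; python3 st.py
echo '0.5 0 0 0 0 0 0;0.5 0 0 0 0 0 0;0.5 0 0 0 0 0 0;0.5 0 0 0 0 0 0' | python3 -m crank ; python3 st.py
```

```text
t20.00 nest x 3.60 y -0.66 z 54.50 | Fjig x -4.5 y -5.8 z 2.9 | tau [-1.02  0.58  0.02]
time: 20.5
tool_pos: [0.5248, -0.2397, 0.0553]
tool_rot: [-0.0, -0.055, 0.998, 0.0]
contact_force: [-0.4, -0.4, -0.1]
gripper_width: 0.501
grasp_force: 0.0
t20.50 nest x 5.15 y -0.22 z 55.28 | Fjig x -0.4 y -0.4 z -0.1 | tau [ 0.   -0.06  0.09]
```

```bash
echo '0.6 0 0 -0.1 0 0 0;0.6 0 0 -0.3 0 0 0;0.6 0 0 -0.5 0 0 0;0.6 0 0 -0.5 0 0 0;0.6 0 0 -0.3 0 0 0' | python3 -m crank | head -2
echo '0.6 0 -0.4 0 0 0 0;0.6 0 -0.6 0 0 0 0;0.6 0 -0.6 0 0 0 0;0.6 0 -0.4 0 0 0 0;0.6 0 0 0 0 0 0' | python3 -m crank | head -2
python3 - <<'E'
from h import *
a=np.radians(6.31); J=np.array([[np.cos(a),-np.sin(a)],[np.sin(a),np.cos(a)]])
for n in("top","side"):
    im,d=manip.grab_frame(n); P=pts(n,d)
    u,v=proj(n,[[.5197,-.2401,.03]])[0].astype(int); cv2.imwrite(f"pics/{n}_end.png",cv2.resize(im[max(v-75,0):v+75,max(u-100,0):u+100,::-1],(800,600),interpolation=cv2.INTER_CUBIC))
    for r in manip.outline_of(n,"drawer_front"):
        X=P[r["region"]&(d>0)]; k=(X[:,2]>.026)&(X[:,2]<.037)&(X[:,1]<-.1)
        if k.sum()>100:
            c,s,an=cv2.minAreaRect(((X[k,:2]-[.51967,-.24006])@J*1000).astype(np.float32)); print(n,np.round(c,1),np.round(s,1),round(an,2),np.median(X[k,2]).round(4))
E
```

```text
time: 21.12
tool_pos: [0.5259, -0.2406, 0.2301]
time: 21.75
tool_pos: [0.5464, -0.4415, 0.2258]
top [3.5 0.8] [179.9  92.6] 0.19 0.03
side [ 3.1 -0.1] [ 92.9 180.3] 89.52 0.0314
```

View pics/top_end.png

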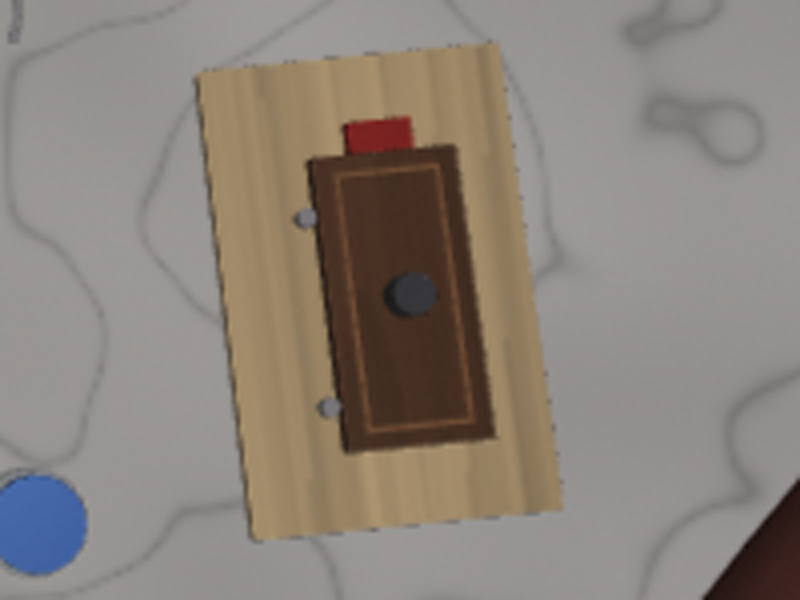

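The last top view shows the drawer front flat, with its edge on the dowels at (306,218) and (329,407) and its end on the red stop at (379,137). It measures nest (3.3, 0.3) mm, square within about 0.3°, and the arm is clear. I'm handing in.

```bash
echo '0.6 0 0 0 0 0 0;0.6 0 0 0 0 0 0' | python3 -m crank | head -1; python3 -c "
from plant import manip;print(manip.job_done())"
```

```text
time: 22.2
the job is handed in; nothing more can be done
None
```

The drawer front is seated flat on the jig against both dowels and the end stop, pressed with an estimated 4 N per dowel and 7 N on the stop, then released and handed in at 22 s, with the screwdriver and jar left alone; no verdict came back.

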